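# Wedge back a potter's-wheel belt tensioner to its service line

### The job

The potter's wheel drive is on the bench with its belt off: take the wooden wedge by its stub, lay it flat on the plate, bring its straight back up against the steel fence and slide it along the fence, nose first, behind the sprung tensioner arm's round shoe until the pointer stands on the long service line of the scale; then let go, so that the wedge alone holds the arm there. Move the arm only with the wedge, keep the back on the fence as you push, keep the wedge's pressure on fence and shoe gentle (under about 12 N each), and never let the pointer reach the next line.

Things in the scene. Friction and masses are not known exactly. Their poses are not given: they have to be found in the camera images.
- drive: Fixed drive unit: grey plate 265 x 265 x 8 mm, x -75..190, y -50..215 mm in its own frame; origin at bench level, plate top at z 8. Its x is the direction the wedge slides in, its y points from the fence to the scale. A motor pulley 84 mm wide, top 44 mm over the bench, stands at x -12, y 135. The white scale has six radial lines 0.1 rad (13 mm) apart.
- fence_line (a point): Foremost possible place of the fence's face, at x 0, y 0 of the drive, on the plate's top. The steel fence is a bar 170 x 22 x 22 mm along the drive's x (from -55 to 115 mm), face to +y. It is clamped firmly with its face anywhere from 0 to 14 mm back (-y) of this point: that setback is not measured and must be felt or seen.
- tensioner (a joint): Deflection of the sprung arm, rad: 0 at rest (first line), growing as the shoe goes to +y of the drive. Lines at 0, 0.1 .. 0.5; the long thick service line is the fourth, 0.30; hard stop 0.55. Hinge upright at x 130, y 50 mm of the drive. Spring 0.20 N m at rest plus 0.8 N m per rad (about 6 N at the shoe at the service line). Nothing on the arm is over 38 mm above the bench.
- shoe (a point): Top centre of the arm's round steel shoe, an upright cylinder of 24 mm diameter, top 34 mm above the bench, that rides on the wedge. At rest at x 60, y 24 mm of the drive (gap to the fence 12 mm plus the setback); at the service line at x 55, y 46 mm. There 1 mm of wedge travel turns the arm about 0.0045 rad.
- pointer_tip (a point): Tip of the thin pointer of the tensioner arm, 130 mm from the hinge, 32 mm above the bench; moves towards +x of the drive as the arm is pushed.
- service_mark (a point): The point of the long service line under the pointer's tip, at x 130, y 180 mm of the drive, 22 mm above the bench, fixed to the drive.
- wedge: Loose hardwood wedge, about 180 g, origin under the middle of its grip stub, x to the thin nose. Body 28 mm high, x -30..160; straight back at y -27; other face at y +27 from x -30 to 10, then straight to y -21 at the nose (6 mm thick). Stub on top 40 (x) by 20 mm (y), z 28..70: grip it across the 20 mm. Friction holds it: it does not slide back under the spring.
- mug: blue ceramic mug, 80 mm wide, 90 mm tall; bystander; origin under its middle
- flask: blue drinking flask with black cap, 72 mm wide, 200 mm tall; bystander; origin under its middle
- slab: white ceramic slab with a dark brush mark, 110 x 150 x 9 mm; bystander; origin under its middle
- spanner: steel spanner, some 160 mm long, lying flat; bystander
Mind the look-alikes: they are no part of the job. Several things look just like the wedge: the one meant starts farthest to the robot's left.

How it is judged:
By the outcome, as a careful person would: the job done as asked, in the order asked, and still so for the second after the job is handed in, with the robot touching nothing.
It also fails if it takes over 51 s, if anything falls off the work surface, if the arm or the gripper's body presses on something with over 40 N, if the wrist force passes 120 N, or if a joint passes its speed limit or range.

### The arm

A 6-joint arm with a two-finger parallel gripper is mounted at the origin on the work surface. World frame = base frame: x ahead of the robot, y to its left, z up, the work surface at z = 0. Lengths are in m, angles in rad, forces in N, time in s.
With the tool pointing down it reaches from about 0.3 to 0.775 m from the base axis. Payload 14.6 kg.
Tool frame: the origin (TCP) lies on the centre line of the jaws, within the pads' length; the fingertips stand ctrl.tcp_to_tips ahead of it and the grasp point (between the pads) lies 2 mm behind it (ctrl.tcp_to_tips is the distance from the TCP to the fingertips, in m); z points along the fingers, y is the line along which they close (so a half turn about z gives the same grasp; the last joint's range is limited). The gripper opens to 94 mm and grips with 3 to 60 N. Pads are 16 mm wide; open, the fingers measure 119 mm over their backs; the gripper's body (75 mm by 177 mm) begins 78 mm behind the grasp point.
Start: joints at [-1.392, 0.3, 1.521, -0, 1.321, -0.067], TCP at [0.134, -0.533, 0.222] pointing down, gripper open.
Joint ranges: [-3.03, 3.03], [-0.79, 2.21], [0.23, 2.52], [-1.04, 4.18], [0, 3.07], [-2.55, 2.55]. Speed limits (rad/s): [2.22, 2.22, 2.57, 3.14, 3.14, 3.14].

### API

Orientations are given as [roll, pitch, yaw] about the fixed x, y, z axes, in that order (R = Rz(yaw) Ry(pitch) Rx(roll)).
In Python, from station import telemetry, viewer, hand_in, ctrl gives the robot as it stands.
- The arm moves only by the tool step_arm, never from a script. Its argument "plan" is a list of rows, each an object of numbers: "dx", "dy", "dz": the shift along the tool's x, y, z scaled (see below); "rx", "ry", "rz": the turn, a rotation vector about the tool's x, y, z scaled (see below); "claw": the closure, from 0 (fully open) to 1 (shut). In form: [{"dx": .., "dy": .., "dz": .., "rx": .., "ry": .., "rz": .., "claw": ..}, ...]. A call has 1 to 10 rows; each row shifts and turns the commanded pose from where the row before left it, along the tool's axes as they then stand; what a row does not reach is not made up. The controller multiplies each number of a shift by 0.1 m and each number of a turn by 90 degrees. A row lasts 1/10 s, in which the tool goes at most 50 mm and 8.59 degrees, less where a joint would pass 70% of its speed; a pose out of reach is approached as far as the arm can. A call with a number of a shift or a turn outside -1 to 1 is refused whole. A call with a gripper value outside its range is refused whole. The fingers move at their own pace and stop on an object; "grip_force" is the grip in N (left out, the last holds). Time passes only in rows, so rows that do not move let the fingers close. It gives the time, the measured TCP pose, the force, the opening and the grip force at its end, in the units of the state.
- telemetry.get_obs(): the state, without advancing time (a new reading comes with each control period).
- viewer.camera(name): name is "scene" or "top" or "wrist"; returns a dict with "img" (384x512x3 uint8, red, green, blue), "z_map" (384x512 float32, m along the optical axis (not along the pixel's ray), 0 where there is no reading), "fx", "fy", "cx", "cy" (pixels), "R" (3x3) and "t" (3): a world point X has camera coordinates R X + t; the wrist camera has in their place "tool_from_camera" (4x4, takes a point from camera to tool coordinates, whose origin is the TCP and whose axes are the flange's). Camera axes: x right, y down, z forward; pixel columns grow to the right and rows downward; lengths in m; the calibration is good to about 2 mm. A picture is of the moment at which its call begins: read the wrist's pose just before it.
- hand_in(): hands the job in; it is judged then, once.
Trained networks look in a picture, given as the dict that the camera call returned (one of the last four; its "shot" number tells which), for a name from the list of things; names that differ only in an ending like _2 or _b are one class to them, and where a whole thing is asked for, a point or a joint stands for the part that bears it (a point fixed in the world has none). Each returns a list of dicts, best first, with "score" (0 to 1); they miss things now and then, are a little off and sometimes report something else, mostly with a low value. They report only what shows in the picture. A call takes as long as a camera call. They do not tell look-alikes from the thing itself.
- viewer.recognise(target, picture): "rect" ([left, top, right, bottom] in pixels, round what is visible of it).
The state is a dict: "time_s": time; "qpos": joint angles; "joint_vel": joint speeds; "tau": joint torques, N m; "ee_pos": TCP position; "eef_rot": TCP orientation; "force": force on the tool from outside, world axes, zero at the start; "moment": the same for the moment, N m; "grip_width": finger opening in m; "grip_force": force on a finger pad.
Only numpy, scipy, OpenCV 4.12 (cv2) and the standard library are available. Lean on these libraries where they do the work, as an engineer would, in place of code of your own. Each camera call takes 0.05 s, during which the arm holds its last target. There are 200 camera calls.

## Working session

There is one attempt and no reset: what is moved stays moved. The work goes in short steps, Python scripts to look and compute and a tool call to move; the robot and the scene stay as the last step left them, time stands still between calls to the robot, and variables do not carry over. Pictures are saved under pics/ and viewed, at most 10 in all, crops included, and the job is handed in when it is done.

Besides the shell and the picture viewer there is one more tool, called after "Call:" in YAML: its name, and indented under it one key for each argument. step_arm: Moves the arm, as the interface text tells. Shifts and turns lie within -1 to 1; 1 stands for 0.1 m of shift or 90 degrees of turn. Its arguments: {"type":"object","properties":{"plan":{"type":"array"},"grip_force":{"type":"number"}},"required":["plan"]}

```bash
ls; mkdir -p pics; cat > h.py <<'E'
import numpy as np, cv2
from station import telemetry, viewer, hand_in, ctrl
def save(p,n,crop=None,s=1):
    im=p["img"][:,:,::-1]
    if crop: im=im[crop[1]:crop[3],crop[0]:crop[2]]
    cv2.imwrite("pics/"+n,cv2.resize(im,None,fx=s,fy=s,interpolation=cv2.INTER_CUBIC))
def world(p,u,v,z=None):
    """pixel->world using depth map, or plane height z"""
    R,t=np.array(p["R"]),np.array(p["t"])
    d=np.array([(u-p["cx"])/p["fx"],(v-p["cy"])/p["fy"],1.])
    if z is None: return R.T@(d*p["z_map"][int(round(v)),int(round(u))]-t)
    c=-R.T@t; r=R.T@d
    return c+r*(z-c[2])/r[2]
def cloud(p):
    R,t=np.array(p["R"]),np.array(p["t"])
    v,u=np.mgrid[:384,:512]; Z=p["z_map"]
    X=np.stack([(u-p["cx"])/p["fx"]*Z,(v-p["cy"])/p["fy"]*Z,Z],-1)
    W=(X-t)@R; W[Z==0]=np.nan
    return W
def proj(p,X):
    c=np.array(p["R"])@np.asarray(X)+p["t"]; return p["fx"]*c[0]/c[2]+p["cx"],p["fy"]*c[1]/c[2]+p["cy"]
E
python3 - <<'E'
from h import *
o=telemetry.get_obs(); print(o["time_s"],o["ee_pos"],o["eef_rot"],o["force"],ctrl.tcp_to_tips)
for n in ("top","scene"):
    p=viewer.camera(n); save(p,n+"0.png",s=1.5)
    for k in ("wedge","drive","shoe","pointer_tip"):
        print(n,k,[(np.round(r["rect"]),round(r["score"],2)) for r in viewer.recognise(k,p)])
E
```

```text
pics
0.0 [ 0.13376737 -0.5332183   0.22186941] [-3.14037835e+00 -7.13089073e-05  2.45777696e-01] [-0.135809    0.79281214  0.80746502] 0.017
top wedge [(array([381., 224., 417., 273.]), 0.62), (array([322., 191., 370., 219.]), 0.59)]
top drive [(array([195., 147., 275., 222.]), 0.65)]
top shoe [(array([229., 164., 254., 197.]), 0.58)]
top pointer_tip [(array([228., 162., 255., 201.]), 0.55)]
scene wedge [(array([176., 114., 220., 135.]), 0.79), (array([166., 155., 214., 176.]), 0.69), (array([139., 135., 155., 159.]), 0.59)]
scene drive [(array([197., 189., 316., 273.]), 0.87), (array([250., 152., 266., 180.]), 0.74), (array([228., 201., 272., 222.]), 0.67)]
scene shoe [(array([225., 201., 277., 226.]), 0.7)]
scene pointer_tip [(array([223., 203., 275., 228.]), 0.56)]
```

View pics/top0.png

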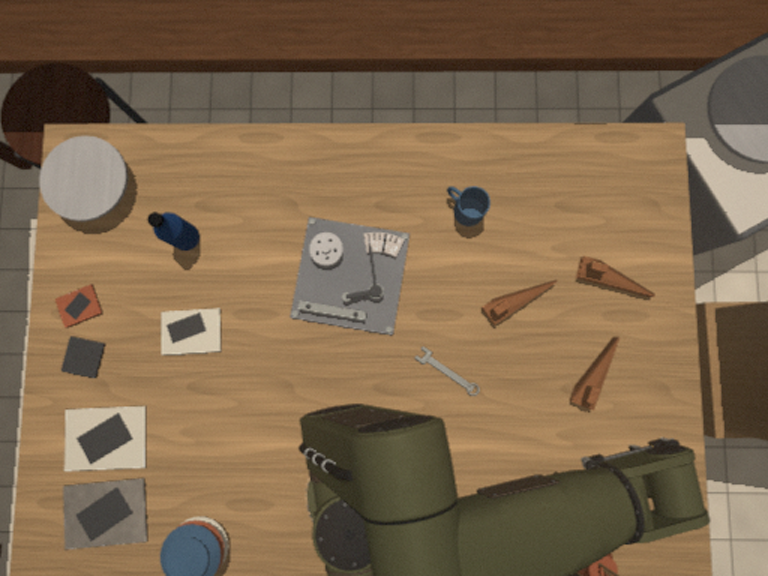

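View pics/scene0.png

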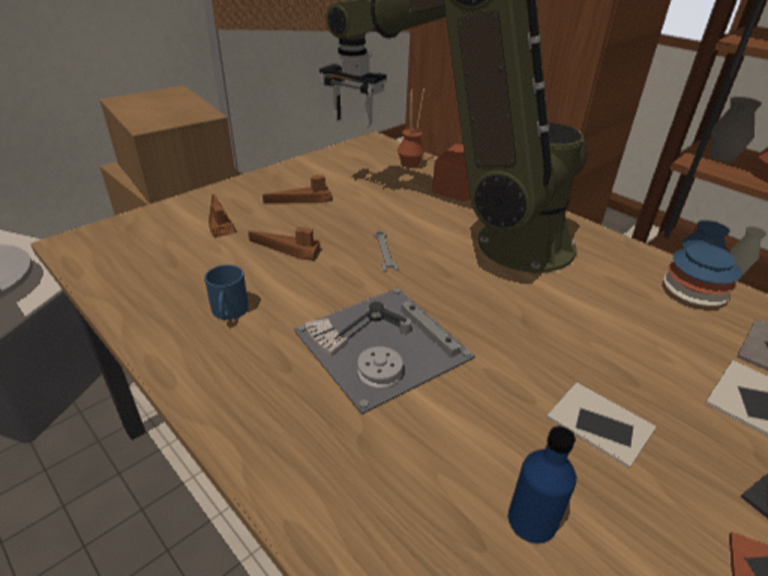

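Three wedges show in the top picture (768-wide): A at (520,302), B at (612,277) and C at (597,375). Image left is the robot's left, so A, with its stub near (492,310) and nose near (556,282), fits. I'll measure it and confirm with a crop.

```bash
python3 - <<'E'
from h import *
p=viewer.camera("top"); W=cloud(p)
print("img right/up dirs", world(p,300,200,0)-world(p,200,200,0), world(p,200,150,0)-world(p,200,250,0))
save(p,"cropA.png",(300,170,450,280),5)
H=W[:,:,2]
n,l,s,c=cv2.connectedComponentsWithStats(((H>0.012)&(H<0.12)).astype(np.uint8))
for i in range(1,n):
    if 15<s[i,4]<4000:
        m=l==i; print(i,s[i],W[m].mean(0).round(3),H[m].max().round(3))
# drive plate corners: plate heights
hp=((H>0.004)&(H<0.06)); hp[:, :180]=0; hp[:,290:]=0; hp[:130]=0; hp[235:]=0
hp=cv2.morphologyEx(hp.astype(np.uint8),cv2.MORPH_OPEN,np.ones((3,3)))
n,l,s,c=cv2.connectedComponentsWithStats(hp)
i=1+np.argmax(s[1:,4]); m=l==i
print("plate",s[i],cv2.minAreaRect(W[m][:,:2].astype(np.float32)))
q=viewer.camera("scene"); V=cloud(q)
np.savez("c.npz",W=W,V=V,I=p["img"],J=q["img"])
for (x,y,X) in [("top",p,W),("scene",q,V)]:
    A=X.reshape(-1,3)
    A=A[(A[:,2]>.003)&(A[:,2]<.012)&(A[:,0]>.2)&(A[:,0]<.8)&(abs(A[:,1])<.35)]
    print(x,len(A),cv2.minAreaRect(A[:,:2].astype(np.float32)))
E
```

```text
img right/up dirs [ 0.00126473 -0.38217653  0.        ] [0.38457255 0.0080843  0.        ]
1 [  27   90   59   57 2620] [0.778 0.696 0.061] 0.072
3 [298 124  29  26 359] [ 0.714 -0.274  0.058] 0.097
4 [111 144  22  23 229] [0.626 0.426 0.068] 0.12
18 [206 154  24  24 397] [0.603 0.083 0.035] 0.049
20 [228 154  43  47 527] [ 0.576 -0.045  0.026] 0.042
34 [386 171  51  27 531] [ 0.535 -0.621  0.032] 0.074
76 [322 187  50  29 485] [ 0.471 -0.382  0.032] 0.074
121 [199 200  46  14 278] [0.448 0.066 0.029] 0.037
232 [381 224  32  49 577] [ 0.284 -0.576  0.032] 0.074
476 [205 325   7  20  56] [-0.019  0.109  0.016] 0.042
552 [ 107  344   45   40 1442] [-0.103  0.368  0.085] 0.114
628 [386 369  26  15 203] [-0.127 -0.547  0.102] 0.118
plate [ 194  145   79   78 3145] ((0.5401576161384583, 0.025070056319236755), (0.26478496193885803, 0.26438653469085693), 81.18189239501953)
top 5534 ((0.4987592101097107, 0.0006132721900939941), (0.6985718607902527, 0.5972113013267517), 89.97673797607422)
scene 8051 ((0.49997520446777344, -1.3917684555053711e-05), (0.6996182799339294, 0.5998765230178833), 89.99049377441406)
```

View pics/cropA.png

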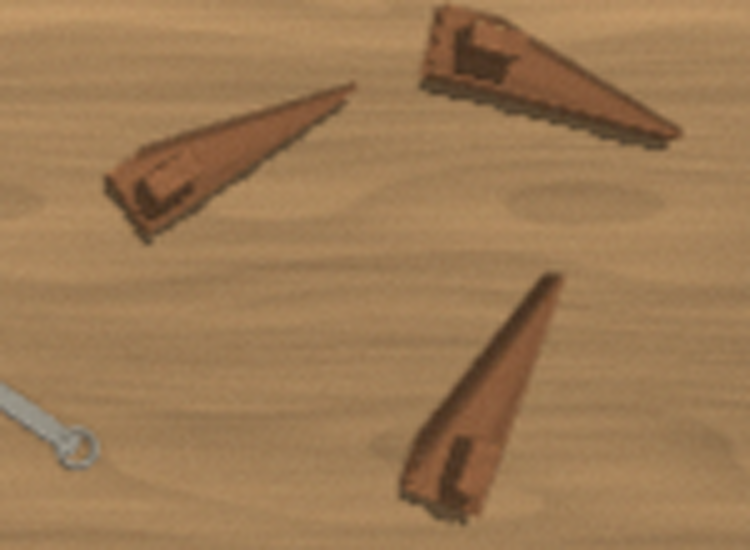

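A is confirmed: the left wedge in the crop, with its stub at crop (165,180), nose at (352,88), and straight back on the lower right. Next I fit its pose and the drive pose from the clouds.

```bash
cat >> h.py <<'E'
WP=np.array([[-30,-27],[160,-27],[160,-21],[10,27],[-30,27]])/1000
def tf(P,x,y,a): c,s=np.cos(a),np.sin(a); return np.asarray(P)@np.array([[c,s],[-s,c]])+[x,y]
def fitpoly(A,poly,x0):
    """pose for which the outline fits the points A (xy): all inside, tight"""
    from scipy.optimize import minimize
    g=np.stack(np.meshgrid(np.arange(-.035,.165,.004),np.arange(-.03,.03,.004)),-1).reshape(-1,2)
    g=np.array([q for q in g if cv2.pointPolygonTest(poly.astype(np.float32),(float(q[0]),float(q[1])),False)>0])
    from scipy.spatial import cKDTree
    T=cKDTree(A)
    def f(v):
        c,s=np.cos(v[2]),np.sin(v[2]); L=(A-v[:2])@np.array([[c,-s],[s,c]])
        d=np.array([max(0,-cv2.pointPolygonTest((poly*1000).astype(np.float32),(float(a*1000),float(b*1000)),True)) for a,b in L])
        e=T.query(tf(g,*v))[0]*1000
        return np.mean(np.minimum(d,15)**2)+np.mean(np.minimum(e,15)**2)
    r=minimize(f,x0,method="Nelder-Mead",options=dict(initial_simplex=[x0]+[np.add(x0,d) for d in ([.01,0,0],[0,.01,0],[0,0,.1])]))
    return r.x,r.fun
def obox(o): return o["ee_pos"],o["eef_rot"]
E
python3 - <<'E'
from h import *
d=np.load("c.npz")
for n in "WV":
    A=d[n].reshape(-1,3); A=A[(A[:,0]>.36)&(A[:,0]<.58)&(A[:,1]>-.49)&(A[:,1]<-.27)]
    B=A[(A[:,2]>.023)&(A[:,2]<.033)]; S=A[(A[:,2]>.064)]
    print(n,len(B),len(S),S.mean(0),cv2.minAreaRect(S[:,:2].astype(np.float32)))
    BB=np.vstack([B,S])[:,:2]
    x,f=fitpoly(BB,WP,[S[:,0].mean(),S[:,1].mean(),-.95]); print(x,np.degrees(x[2]),f)
    F=d[n].reshape(-1,3); F=F[(F[:,0]>.42)&(F[:,0]<.5)&(F[:,1]>-.03)&(F[:,1]<.17)&(F[:,2]>.026)&(F[:,2]<.034)]
    print("fence",len(F),cv2.minAreaRect(F[:,:2].astype(np.float32)))
A=d["V"].reshape(-1,3); A=A[(A[:,2]>.006)&(A[:,2]<.012)&(abs(A[:,0]-.54)<.17)&(abs(A[:,1]-.025)<.17)]
print(len(A),cv2.minAreaRect(A[:,:2].astype(np.float32)))
E
```

```text
W 362 58 [ 0.45367887 -0.34704993  0.06923547] ((0.4540552794933319, -0.34747639298439026), (0.01890888437628746, 0.03934396430850029), 34.04180908203125)
[ 0.45227624 -0.34580258 -0.96444124] -55.25841289035748 3.485118823411562
fence 257 ((0.4722059369087219, 0.06030048057436943), (0.17357076704502106, 0.07095359265804291), 80.86405944824219)
V 269 52 [ 0.45863712 -0.34458119  0.07012126] ((0.4572051167488098, -0.34590908885002136), (0.021292271092534065, 0.03864245116710663), 31.183183670043945)
[ 0.46147066 -0.34035969 -1.01604603] -58.21514947527311 11.833752118460827
fence 315 ((0.4640946686267853, 0.06652441620826721), (0.17136359214782715, 0.07189635187387466), 89.28888702392578)
3196 ((0.5412066578865051, 0.01520104706287384), (0.3271998465061188, 0.2673835754394531), 80.87491607666016)
```

Call:
step_arm:
  plan:
    - {"dx": 0.36, "dy": -0.1}
    - {"dx": 0.36, "dy": -0.1}
    - {"dx": 0.36, "dy": -0.1}
    - {"dx": 0.36, "dy": -0.1}
    - {"dx": 0.36, "dy": -0.1}
    - {"dx": 0.36, "dy": -0.1}
    - {"dx": 0.36, "dy": -0.1}
    - {"dx": 0.36, "dy": -0.1}
    - {"dx": 0.36, "dy": -0.1}
    - {"dx": 0.36, "dy": -0.1}

```text
$.plan[0]: bad value
```

Call:
step_arm:
  plan:
    - {"rz": -0.095}
    - {"rz": -0.095}
    - {"rz": -0.095}
    - {"rz": -0.095}
    - {"rz": -0.095}
    - {"rz": -0.095}
    - {"rz": -0.095}
    - {"rz": -0.095}
    - {"rz": -0.095}
    - {"rz": -0.095}

```text
$.plan[0]: bad value
```

Call:
step_arm:
  plan:
    - {"rz": -0.095}
    - {"rz": -0.09}
    - {"rz": -0.09}
    - {}

```text
$.plan[0]: bad value
```

```bash
cat >> h.py <<'E'
def wcloud(p,o):
    from scipy.spatial.transform import Rotation as Ro
    v,u=np.mgrid[:384,:512]; Z=p["z_map"]
    X=np.stack([(u-p["cx"])/p["fx"]*Z,(v-p["cy"])/p["fy"]*Z,Z],-1)
    M=np.array(p["tool_from_camera"]); T=X@M[:3,:3].T+M[:3,3]
    W=T@Ro.from_euler("xyz",o["eef_rot"]).as_matrix().T+o["ee_pos"]; W[Z==0]=np.nan
    return W
def show():
    o=telemetry.get_obs(); print("t %.2f"%o["time_s"],"pos",np.round(o["ee_pos"],4),"rot",np.round(o["eef_rot"],4),"F",np.round(o["force"],2),"w %.4f g %.1f"%(o["grip_width"],o["grip_force"])); return o
E
python3 - <<'E'
from h import *
o=show(); p=viewer.camera("wrist"); W=wcloud(p,o); save(p,"wr1.png",s=1.5)
A=W.reshape(-1,3); A=A[(A[:,0]>.36)&(A[:,0]<.58)&(A[:,1]>-.49)&(A[:,1]<-.27)]
B=A[(A[:,2]>.023)&(A[:,2]<.033)]; S=A[(A[:,2]>.064)&(A[:,2]<.08)]
print(len(B),len(S),np.median(S[:,2]),cv2.minAreaRect(S[:,:2].astype(np.float32)))
BB=np.vstack([B,S])[::max(1,len(B)//600),:2]
x,f=fitpoly(BB,WP,[S[:,0].mean(),S[:,1].mean(),-.97]); print(x,np.degrees(x[2]),f)
E
```

```text
t 0.60 pos [ 0.1338 -0.5334  0.2224] rot [-3.1416  0.      0.2458] F [ 1.16 -0.45  0.84] w 0.0938 g 0.0
0 0 nan ((0.0, 0.0), (0.0, 0.0), 0.0)
  return _methods._mean(a, axis=axis, dtype=dtype,
  ret = ret.dtype.type(ret / rcount)
<stdin>:7: RuntimeWarning: Mean of empty slice.
Traceback (most recent call last):
  File "h.py", line 36, in fitpoly
    r=minimize(f,x0,method="Nelder-Mead",options=dict(initial_simplex=[x0]+[np.add(x0,d) for d in ([.01,0,0],[0,.01,0],[0,0,.1])]))
  File "h.py", line 34, in f
    e=T.query(tf(g,*v))[0]*1000
      ~~~~~~~^^^^^^^^^^
  File "scipy/spatial/_ckdtree.pyx", line 794, in scipy.spatial._ckdtree.cKDTree.query
ValueError: 'x' must be finite, check for nan or inf values
```

View pics/wr1.png

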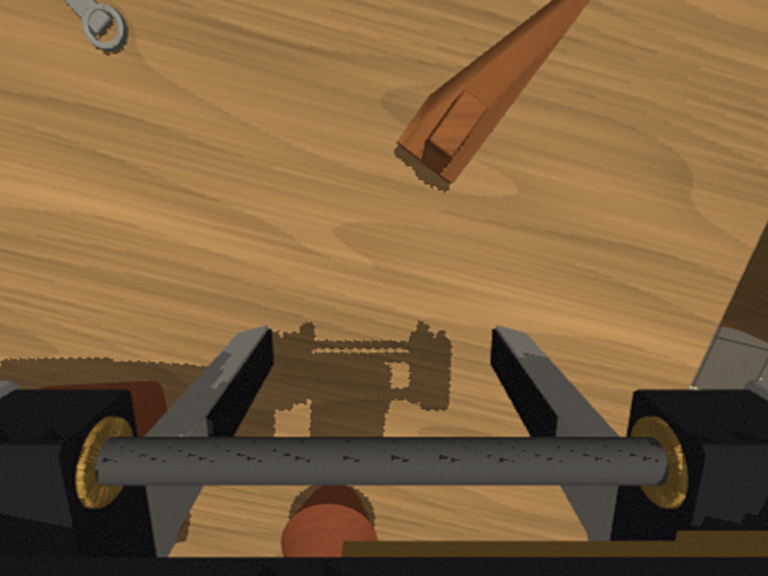

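The picture shows wedge C and the spanner; the arm hasn't moved, because rows need every key.

Call:
step_arm:
  plan:
    - {"dx": 0.36, "dy": -0.1, "dz": 0, "rx": 0, "ry": 0, "rz": 0, "claw": 0}
    - {"dx": 0.36, "dy": -0.1, "dz": 0, "rx": 0, "ry": 0, "rz": 0, "claw": 0}
    - {"dx": 0.36, "dy": -0.1, "dz": 0, "rx": 0, "ry": 0, "rz": 0, "claw": 0}
    - {"dx": 0.36, "dy": -0.1, "dz": 0, "rx": 0, "ry": 0, "rz": 0, "claw": 0}
    - {"dx": 0.36, "dy": -0.1, "dz": 0, "rx": 0, "ry": 0, "rz": 0, "claw": 0}
    - {"dx": 0.36, "dy": -0.1, "dz": 0, "rx": 0, "ry": 0, "rz": 0, "claw": 0}
    - {"dx": 0.36, "dy": -0.1, "dz": 0, "rx": 0, "ry": 0, "rz": 0, "claw": 0}
    - {"dx": 0.36, "dy": -0.1, "dz": 0, "rx": 0, "ry": 0, "rz": 0, "claw": 0}
    - {"dx": 0.36, "dy": -0.1, "dz": 0, "rx": 0, "ry": 0, "rz": 0, "claw": 0}
    - {"dx": 0.36, "dy": -0.1, "dz": 0, "rx": 0, "ry": 0, "rz": 0, "claw": 0}

```text
time_s: 1.65
ee_pos: [0.4599, -0.3479, 0.2225]
eef_rot: [3.141, -0.0, 0.246]
force: [0.4, -0.6, -0.8]
grip_width: 0.0941
grip_force: 0.0
```

Call:
step_arm:
  plan:
    - {"dx": 0, "dy": 0, "dz": 0, "rx": 0, "ry": 0, "rz": -0.095, "claw": 0}
    - {"dx": 0, "dy": 0, "dz": 0, "rx": 0, "ry": 0, "rz": -0.095, "claw": 0}
    - {"dx": 0, "dy": 0, "dz": 0, "rx": 0, "ry": 0, "rz": -0.095, "claw": 0}
    - {"dx": 0, "dy": 0, "dz": 0, "rx": 0, "ry": 0, "rz": -0.095, "claw": 0}
    - {"dx": 0, "dy": 0, "dz": 0, "rx": 0, "ry": 0, "rz": -0.095, "claw": 0}
    - {"dx": 0, "dy": 0, "dz": 0, "rx": 0, "ry": 0, "rz": -0.095, "claw": 0}
    - {"dx": 0, "dy": 0, "dz": 0, "rx": 0, "ry": 0, "rz": -0.095, "claw": 0}
    - {"dx": 0, "dy": 0, "dz": 0, "rx": 0, "ry": 0, "rz": -0.095, "claw": 0}
    - {"dx": 0, "dy": 0, "dz": 0, "rx": 0, "ry": 0, "rz": -0.095, "claw": 0}
    - {"dx": 0, "dy": 0, "dz": 0, "rx": 0, "ry": 0, "rz": -0.095, "claw": 0}

```text
time_s: 2.65
ee_pos: [0.4587, -0.3489, 0.2224]
eef_rot: [-3.142, -0.0, 1.744]
force: [0.5, 0.2, 0.7]
grip_width: 0.0943
grip_force: 0.0
```

Call:
step_arm:
  plan:
    - {"dx": 0, "dy": 0, "dz": 0, "rx": 0, "ry": 0, "rz": -0.09, "claw": 0}
    - {"dx": 0, "dy": 0, "dz": 0, "rx": 0, "ry": 0, "rz": -0.09, "claw": 0}
    - {"dx": 0, "dy": 0, "dz": 0, "rx": 0, "ry": 0, "rz": -0.09, "claw": 0}
    - {"dx": 0, "dy": 0, "dz": 0, "rx": 0, "ry": 0, "rz": 0, "claw": 0}

```text
time_s: 3.05
ee_pos: [0.4587, -0.3489, 0.2224]
eef_rot: [-3.142, -0.0, 2.165]
force: [-0.5, -0.6, 0.2]
grip_width: 0.0937
grip_force: 0.0
```

```bash
python3 - <<'E'
from h import *
o=show(); p=viewer.camera("wrist"); W=wcloud(p,o); save(p,"wr2.png",s=1.5)
A=W.reshape(-1,3); A=A[(A[:,0]>.36)&(A[:,0]<.58)&(A[:,1]>-.49)&(A[:,1]<-.27)]
B=A[(A[:,2]>.023)&(A[:,2]<.033)]; S=A[(A[:,2]>.064)&(A[:,2]<.078)]
print(len(B),len(S))
if len(S)>20: print(np.median(S[:,2]),cv2.minAreaRect(S[:,:2].astype(np.float32)))
if len(B)>50:
    BB=np.vstack([B,S])[::max(1,len(B)//600),:2]
    x,f=fitpoly(BB,WP,[.455,-.346,-.97]); print(x,np.degrees(x[2]),f)
E
```

```text
t 3.05 pos [ 0.4587 -0.3489  0.2224] rot [-3.1415e+00 -1.0000e-04  2.1646e+00] F [-0.51 -0.63  0.24] w 0.0937 g 0.0
3299 669
0.06924889740367579 ((0.45427680015563965, -0.3473994731903076), (0.01958095096051693, 0.039908088743686676), 34.28449630737305)
[ 0.45308102 -0.34603033 -0.95805572] -54.89254914356024 2.7577851694758277
```

Call:
step_arm:
  plan:
    - {"dx": 0.037, "dy": -0.028, "dz": 0.35, "rx": 0, "ry": 0, "rz": 0, "claw": 0.3}
    - {"dx": 0, "dy": 0, "dz": 0.45, "rx": 0, "ry": 0, "rz": 0, "claw": 0.3}
    - {"dx": 0, "dy": 0, "dz": 0.45, "rx": 0, "ry": 0, "rz": 0, "claw": 0.3}
    - {"dx": 0, "dy": 0, "dz": 0.3, "rx": 0, "ry": 0, "rz": 0, "claw": 0.3}
    - {"dx": 0, "dy": 0, "dz": 0.13, "rx": 0, "ry": 0, "rz": 0, "claw": 0.3}
    - {"dx": 0, "dy": 0, "dz": 0, "rx": 0, "ry": 0, "rz": 0, "claw": 0.3}
  grip_force: 30

```text
time_s: 3.7
ee_pos: [0.4539, -0.347, 0.0534]
eef_rot: [-3.141, -0.002, 2.16]
force: [0.3, 0.4, 0.7]
grip_width: 0.066
grip_force: 0.0
```

Call:
step_arm:
  plan:
    - {"dx": 0, "dy": 0, "dz": 0, "rx": 0, "ry": 0, "rz": 0, "claw": 1}
    - {"dx": 0, "dy": 0, "dz": 0, "rx": 0, "ry": 0, "rz": 0, "claw": 1}
    - {"dx": 0, "dy": 0, "dz": 0, "rx": 0, "ry": 0, "rz": 0, "claw": 1}
    - {"dx": 0, "dy": 0, "dz": 0, "rx": 0, "ry": 0, "rz": 0, "claw": 1}
    - {"dx": 0, "dy": 0, "dz": 0, "rx": 0, "ry": 0, "rz": 0, "claw": 1}
    - {"dx": 0, "dy": 0, "dz": 0, "rx": 0, "ry": 0, "rz": 0, "claw": 1}
  grip_force: 30

```text
time_s: 4.3
ee_pos: [0.4543, -0.3474, 0.0546]
eef_rot: [3.142, 0.0, 2.162]
force: [-0.1, 0.7, -0.2]
grip_width: 0.0211
grip_force: 0.0
```

Call:
step_arm:
  plan:
    - {"dx": 0, "dy": 0, "dz": 0, "rx": 0, "ry": 0, "rz": 0, "claw": 1}
    - {"dx": 0, "dy": 0, "dz": 0, "rx": 0, "ry": 0, "rz": 0, "claw": 1}

```text
time_s: 4.5
ee_pos: [0.4543, -0.3473, 0.0545]
eef_rot: [3.142, -0.0, 2.162]
force: [-0.3, 0.1, 2.1]
grip_width: 0.0196
grip_force: 30.0
```

Call:
step_arm:
  plan:
    - {"dx": 0, "dy": 0, "dz": -0.2, "rx": 0, "ry": 0, "rz": 0, "claw": 1}
    - {"dx": 0, "dy": 0, "dz": -0.4, "rx": 0, "ry": 0, "rz": 0, "claw": 1}
    - {"dx": 0, "dy": 0, "dz": -0.3, "rx": 0, "ry": 0, "rz": 0, "claw": 1}
    - {"dx": 0, "dy": 0, "dz": 0, "rx": 0, "ry": 0, "rz": 0, "claw": 1}

```text
time_s: 4.9
ee_pos: [0.4554, -0.3484, 0.1483]
eef_rot: [3.14, 0.006, 2.162]
force: [0.3, -0.4, -3.1]
grip_width: 0.0203
grip_force: 30.0
```

```bash
python3 - <<'E'
from h import *
d=np.load("c.npz")
for n in "WV":
    A=d[n].reshape(-1,3); A=A[(A[:,2]>.0055)&(A[:,2]<.0105)&(abs(A[:,0]-.54)<.18)&(abs(A[:,1]-.025)<.18)]
    # plate pose: refine yaw & centre by tight percentiles
    best=None
    for yaw in np.radians(np.arange(-102,-96,.1)):
        x=np.array([np.cos(yaw),np.sin(yaw)]); y=np.array([-x[1],x[0]])
        u=A[:,:2]@x; v=A[:,:2]@y
        lo=[np.percentile(u,1),np.percentile(u,99),np.percentile(v,1),np.percentile(v,99)]
        a=(lo[1]-lo[0])*(lo[3]-lo[2])
        if best is None or a<best[0]: best=(a,yaw,lo,x,y)
    a,yaw,lo,x,y=best
    c=(lo[0]+lo[1])/2*x+(lo[2]+lo[3])/2*y
    org=c-.0575*x-.0825*y
    print(n,np.degrees(yaw),lo[1]-lo[0],lo[3]-lo[2],"origin",org)
    for (yw,og) in ((np.radians(-98.85),org),):
        x=np.array([np.cos(yw),np.sin(yw)]); y=np.array([-x[1],x[0]])
        P=d[n].reshape(-1,3); L=np.c_[(P[:,:2]-og)@x,(P[:,:2]-og)@y,P[:,2]]
        F=L[(L[:,0]>-.05)&(L[:,0]<.11)&(L[:,1]>-.05)&(L[:,1]<.013)&(L[:,2]>.026)&(L[:,2]<.036)]
        print(" fence",len(F),"x",np.percentile(F[:,0],[1,99]),"y",np.percentile(F[:,1],[2,10,50,90,98]), "slope",np.polyfit(F[:,0],F[:,1],1)[0])
        Q=L[(abs(L[:,0]+.012)<.06)&(abs(L[:,1]-.135)<.06)&(L[:,2]>.035)]
        print(" pulley", cv2.minAreaRect(Q[:,:2].astype(np.float32))[:2] if len(Q) else 0)
E
```

```text
W -99.20000000000016 0.26314792356467964 0.2646460051566798 origin [0.46851475 0.09312557]
 fence 218 x [-0.04779894  0.107442  ] y [-0.02621298 -0.02460871 -0.01561455 -0.0067906  -0.00495913] slope -0.015152997364893284
 pulley ((-0.009913511574268341, 0.1338811069726944), (0.0789453387260437, 0.08048997819423676))
V -98.70000000000019 0.26357284021335203 0.2638584497819399 origin [0.47023804 0.09383349]
 fence 282 x [-0.04904266  0.10826401] y [-0.02615759 -0.02364612 -0.01281025 -0.00447926 -0.00328514] slope -0.004099256273492917
 pulley ((-0.010828495025634766, 0.1360909789800644), (0.08122068643569946, 0.0834333524107933))
```

Call:
step_arm:
  plan:
    - {"dx": 0, "dy": 0, "dz": 0, "rx": 0, "ry": 0, "rz": 0.09, "claw": 1}
    - {"dx": 0, "dy": 0, "dz": 0, "rx": 0, "ry": 0, "rz": 0.09, "claw": 1}
    - {"dx": 0, "dy": 0, "dz": 0, "rx": 0, "ry": 0, "rz": 0.09, "claw": 1}
    - {"dx": 0, "dy": 0, "dz": 0, "rx": 0, "ry": 0, "rz": 0.09, "claw": 1}
    - {"dx": 0, "dy": 0, "dz": 0, "rx": 0, "ry": 0, "rz": 0.09, "claw": 1}
    - {"dx": 0, "dy": 0, "dz": 0, "rx": 0, "ry": 0, "rz": 0.025, "claw": 1}

```text
time_s: 5.5
ee_pos: [0.4538, -0.3469, 0.1427]
eef_rot: [-3.14, -0.001, 1.411]
force: [-0.3, 0.1, -2.4]
grip_width: 0.0198
grip_force: 30.0
```

Call:
step_arm:
  plan:
    - {"dx": 0.2, "dy": -0.016, "dz": 0, "rx": 0, "ry": 0, "rz": 0, "claw": 1}
    - {"dx": 0.4, "dy": -0.016, "dz": 0, "rx": 0, "ry": 0, "rz": 0, "claw": 1}
    - {"dx": 0.4, "dy": -0.016, "dz": 0, "rx": 0, "ry": 0, "rz": 0, "claw": 1}
    - {"dx": 0.4, "dy": -0.016, "dz": 0, "rx": 0, "ry": 0, "rz": 0, "claw": 1}
    - {"dx": 0.4, "dy": -0.016, "dz": 0, "rx": 0, "ry": 0, "rz": 0, "claw": 1}
    - {"dx": 0.4, "dy": -0.016, "dz": 0, "rx": 0, "ry": 0, "rz": 0, "claw": 1}
    - {"dx": 0.4, "dy": -0.016, "dz": 0, "rx": 0, "ry": 0, "rz": 0, "claw": 1}
    - {"dx": 0.4, "dy": -0.016, "dz": 0, "rx": 0, "ry": 0, "rz": 0, "claw": 1}
    - {"dx": 0.4, "dy": -0.016, "dz": 0, "rx": 0, "ry": 0, "rz": 0, "claw": 1}
    - {"dx": 0.4, "dy": -0.016, "dz": 0, "rx": 0, "ry": 0, "rz": 0, "claw": 1}

```text
time_s: 6.5
ee_pos: [0.4964, 0.0322, 0.1431]
eef_rot: [-3.14, 0.0, 1.416]
force: [0.5, -0.7, -2.7]
grip_width: 0.0198
grip_force: 30.0
```

Call:
step_arm:
  plan:
    - {"dx": 0.4, "dy": -0.016, "dz": 0, "rx": 0, "ry": 0, "rz": 0, "claw": 1}
    - {"dx": 0.4, "dy": -0.016, "dz": 0, "rx": 0, "ry": 0, "rz": 0, "claw": 1}
    - {"dx": 0.4, "dy": -0.016, "dz": 0, "rx": 0, "ry": 0, "rz": 0, "claw": 1}
    - {"dx": 0.4, "dy": -0.016, "dz": 0, "rx": 0, "ry": 0, "rz": 0, "claw": 1}
    - {"dx": 0.17, "dy": 0, "dz": 0, "rx": 0, "ry": 0, "rz": 0, "claw": 1}
    - {"dx": 0, "dy": 0, "dz": 0, "rx": 0, "ry": 0, "rz": 0, "claw": 1}
    - {"dx": 0, "dy": 0, "dz": 0, "rx": 0, "ry": 0, "rz": 0, "claw": 1}

```text
time_s: 7.2
ee_pos: [0.5176, 0.2057, 0.1435]
eef_rot: [-3.14, 0.001, 1.416]
force: [-0.2, -1.0, -1.7]
grip_width: 0.0197
grip_force: 30.0
```

```bash
cat >> h.py <<'E'
ORG=np.array([.4693,.0935]); YAW=np.radians(-99.)
XD=np.array([np.cos(YAW),np.sin(YAW)]); YD=np.array([-XD[1],XD[0]])
def dfr(P): P=np.asarray(P); return np.c_[(P[...,:2].reshape(-1,2)-ORG)@XD,(P[...,:2].reshape(-1,2)-ORG)@YD,P.reshape(-1,3)[:,2]]
E
python3 - <<'E'
from h import *
o=show(); print("drive frame",dfr(o["ee_pos"]).round(4))
for n,z in (("scene",0),("top",0)):
    p=viewer.camera(n); L=dfr(cloud(p))
    zo=o["ee_pos"][2]-.0545
    B=L[(L[:,0]>-.17)&(L[:,0]<.06)&(L[:,1]>-.03)&(L[:,1]<.08)&(abs(L[:,2]-zo-.028)<.006)]
    print(n,len(B))
    if len(B)>60: print(fitpoly(B[::max(1,len(B)//500),:2],WP,[-.12,.0325,0]))
p=viewer.camera("scene"); save(p,"sc2.png",(130,90,360,290),3)
E
```

```text
t 7.20 pos [0.5176 0.2057 0.1435] rot [-3.1402e+00  1.0000e-03  1.4162e+00] F [-0.21 -1.   -1.69] w 0.0197 g 30.0
drive frame [[-0.1183  0.0302  0.1435]]
scene 433
(array([-0.12372194,  0.03886721,  0.02046065]), np.float64(30.215416366465597))
top 328
(array([-0.07898952,  0.02776518, -0.02611692]), np.float64(25.418012485091264))
```

View pics/sc2.png

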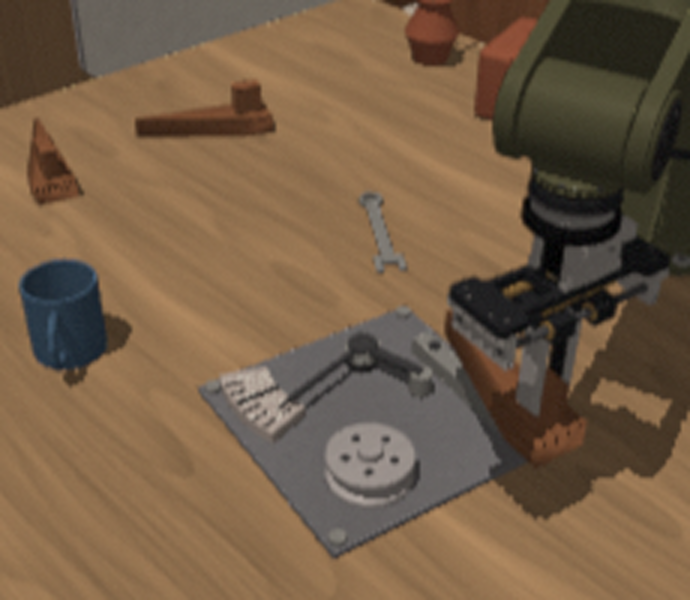

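Scene crop: the wedge is held level over the left end of the fence, nose towards the shoe. The shoe is at crop (420,385) and the pointer at (285,405) on the first line. Now I lower it.

Call:
step_arm:
  plan:
    - {"dx": 0.02, "dy": 0.03, "dz": 0.2, "rx": 0, "ry": 0, "rz": 0, "claw": 1}
    - {"dx": 0, "dy": 0, "dz": 0.3, "rx": 0, "ry": 0, "rz": 0, "claw": 1}
    - {"dx": 0, "dy": 0, "dz": 0.2, "rx": 0, "ry": 0, "rz": 0, "claw": 1}
    - {"dx": 0, "dy": 0, "dz": 0.06, "rx": 0, "ry": 0, "rz": 0, "claw": 1}
    - {"dx": 0, "dy": 0, "dz": 0, "rx": 0, "ry": 0, "rz": 0, "claw": 1}
    - {"dx": 0, "dy": 0, "dz": 0, "rx": 0, "ry": 0, "rz": 0, "claw": 1}

```text
time_s: 7.95
ee_pos: [0.5219, 0.2078, 0.0696]
eef_rot: [3.14, -0.001, 1.416]
force: [-0.2, 0.7, -2.4]
grip_width: 0.02
grip_force: 30.0
```

Call:
step_arm:
  plan:
    - {"dx": 0, "dy": 0, "dz": 0.015, "rx": 0, "ry": 0, "rz": 0, "claw": 1}
    - {"dx": 0, "dy": 0, "dz": 0.01, "rx": 0, "ry": 0, "rz": 0, "claw": 1}
    - {"dx": 0, "dy": 0, "dz": 0, "rx": 0, "ry": 0, "rz": 0, "claw": 1}

```text
time_s: 8.25
ee_pos: [0.5214, 0.208, 0.0663]
eef_rot: [3.141, -0.0, 1.416]
force: [-0.6, -0.4, -2.6]
grip_width: 0.0199
grip_force: 30.0
```

Call:
step_arm:
  plan:
    - {"dx": 0, "dy": 0, "dz": 0.01, "rx": 0, "ry": 0, "rz": 0, "claw": 1}
    - {"dx": 0, "dy": 0, "dz": 0, "rx": 0, "ry": 0, "rz": 0, "claw": 1}

```text
time_s: 8.45
ee_pos: [0.5213, 0.208, 0.0649]
eef_rot: [-3.142, 0.0, 1.416]
force: [-0.2, -0.5, -2.3]
grip_width: 0.0199
grip_force: 30.0
```

Call:
step_arm:
  plan:
    - {"dx": 0, "dy": 0, "dz": 0.015, "rx": 0, "ry": 0, "rz": 0, "claw": 1}
    - {"dx": 0, "dy": 0, "dz": 0, "rx": 0, "ry": 0, "rz": 0, "claw": 1}
    - {"dx": 0, "dy": 0, "dz": 0, "rx": 0, "ry": 0, "rz": 0, "claw": 1}

```text
time_s: 8.75
ee_pos: [0.5213, 0.2079, 0.0634]
eef_rot: [-3.142, 0.0, 1.416]
force: [-0.1, 0.1, -2.7]
grip_width: 0.0201
grip_force: 30.0
```

Call:
step_arm:
  plan:
    - {"dx": 0, "dy": 0, "dz": 0.008, "rx": 0, "ry": 0, "rz": 0, "claw": 1}
    - {"dx": 0, "dy": 0, "dz": 0, "rx": 0, "ry": 0, "rz": 0, "claw": 1}
    - {"dx": 0, "dy": 0, "dz": 0, "rx": 0, "ry": 0, "rz": 0, "claw": 1}

```text
time_s: 9.05
ee_pos: [0.5213, 0.2079, 0.0626]
eef_rot: [-3.142, 0.0, 1.416]
force: [-0.5, -0.2, -1.9]
grip_width: 0.0198
grip_force: 30.0
```

```bash
python3 - <<'E'
from h import *
o=show(); print("drive frame",dfr(o["ee_pos"]).round(4), np.round(o["moment"],3))
for n in ("scene","top"):
    p=viewer.camera(n); L=dfr(cloud(p))
    save(p,n+"3.png",(190,180,320,280) if n=="scene" else (180,130,300,240),5)
E
```

```text
t 9.05 pos [0.5213 0.2079 0.0626] rot [-3.1415  0.      1.416 ] F [-0.49 -0.21 -1.87] w 0.0198 g 30.0
drive frame [[-0.1212  0.0334  0.0626]] [ 0.016 -0.073  0.066]
```

View pics/scene3.png

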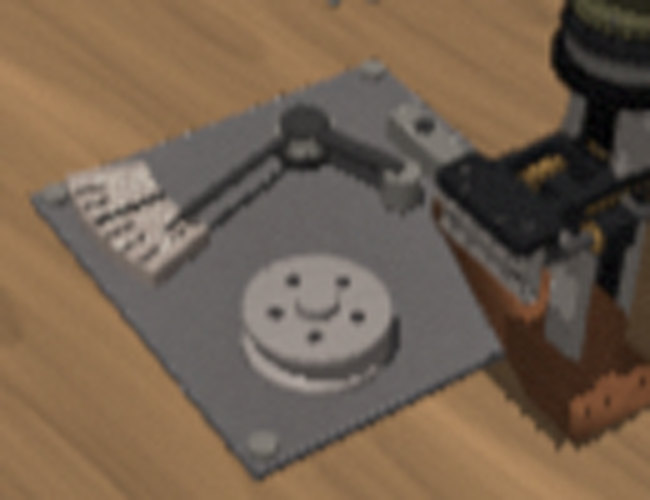

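Call:
step_arm:
  plan:
    - {"dx": 0, "dy": -0.02, "dz": 0.004, "rx": 0, "ry": 0, "rz": 0, "claw": 1}
    - {"dx": 0, "dy": -0.03, "dz": 0, "rx": 0, "ry": 0, "rz": 0, "claw": 1}
    - {"dx": 0, "dy": -0.02, "dz": 0, "rx": 0, "ry": 0, "rz": 0, "claw": 1}
    - {"dx": 0, "dy": 0, "dz": 0, "rx": 0, "ry": 0, "rz": 0, "claw": 1}
    - {"dx": 0, "dy": 0, "dz": 0, "rx": 0, "ry": 0, "rz": 0, "claw": 1}

```text
time_s: 9.65
ee_pos: [0.5143, 0.2091, 0.0625]
eef_rot: [-3.142, -0.0, 1.416]
force: [1.0, -0.3, 2.8]
grip_width: 0.02
grip_force: 30.0
```

Call:
step_arm:
  plan:
    - {"dx": 0, "dy": -0.008, "dz": 0, "rx": 0, "ry": 0, "rz": 0, "claw": 1}
    - {"dx": 0, "dy": 0, "dz": 0, "rx": 0, "ry": 0, "rz": 0, "claw": 1}
    - {"dx": 0, "dy": 0, "dz": 0, "rx": 0, "ry": 0, "rz": 0, "claw": 1}

```text
time_s: 9.95
ee_pos: [0.5139, 0.2092, 0.0625]
eef_rot: [3.141, -0.0, 1.416]
force: [3.1, 0.1, 3.3]
grip_width: 0.0197
grip_force: 30.0
```

Call:
step_arm:
  plan:
    - {"dx": 0, "dy": -0.008, "dz": 0, "rx": 0, "ry": 0, "rz": 0, "claw": 1}
    - {"dx": 0, "dy": 0, "dz": 0, "rx": 0, "ry": 0, "rz": 0, "claw": 1}
    - {"dx": 0, "dy": 0, "dz": 0, "rx": 0, "ry": 0, "rz": 0, "claw": 1}

```text
time_s: 10.25
ee_pos: [0.513, 0.2093, 0.0624]
eef_rot: [3.141, -0.0, 1.416]
force: [2.4, 1.3, 3.1]
grip_width: 0.0199
grip_force: 30.0
```

Call:
step_arm:
  plan:
    - {"dx": 0, "dy": -0.006, "dz": -0.003, "rx": 0, "ry": 0, "rz": 0, "claw": 1}
    - {"dx": 0, "dy": 0, "dz": 0, "rx": 0, "ry": 0, "rz": 0, "claw": 1}
    - {"dx": 0, "dy": 0, "dz": 0, "rx": 0, "ry": 0, "rz": 0, "claw": 1}

```text
time_s: 10.55
ee_pos: [0.512, 0.2094, 0.0624]
eef_rot: [-3.141, 0.0, 1.416]
force: [2.1, 0.3, 3.2]
grip_width: 0.0196
grip_force: 30.0
```

Call:
step_arm:
  plan:
    - {"dx": 0, "dy": -0.006, "dz": 0, "rx": 0, "ry": 0, "rz": 0, "claw": 1}
    - {"dx": 0, "dy": 0, "dz": 0, "rx": 0, "ry": 0, "rz": 0, "claw": 1}
    - {"dx": 0, "dy": 0, "dz": 0, "rx": 0, "ry": 0, "rz": 0, "claw": 1}

```text
time_s: 10.85
ee_pos: [0.5115, 0.2094, 0.0625]
eef_rot: [-3.141, 0.0, 1.416]
force: [1.7, -0.4, 2.3]
grip_width: 0.0198
grip_force: 30.0
```

```bash
python3 - <<'E'
from h import *
o=show(); print("drive frame",dfr(o["ee_pos"]).round(4), np.round(o["moment"],3), np.array(o["force"])[:2]@YD)
E
```

```text
t 10.85 pos [0.5115 0.2094 0.0625] rot [-3.1413e+00  1.0000e-04  1.4160e+00] F [ 1.69 -0.44  2.26] w 0.0198 g 30.0
drive frame [[-0.1211  0.0235  0.0625]] [-0.14  -0.453  0.078] 1.738364062693837
```

Call:
step_arm:
  plan:
    - {"dx": 0, "dy": -0.006, "dz": -0.002, "rx": 0, "ry": 0, "rz": 0, "claw": 1}
    - {"dx": 0, "dy": 0, "dz": 0, "rx": 0, "ry": 0, "rz": 0, "claw": 1}
    - {"dx": 0, "dy": 0, "dz": 0, "rx": 0, "ry": 0, "rz": 0, "claw": 1}

```text
time_s: 11.15
ee_pos: [0.5107, 0.2095, 0.0625]
eef_rot: [-3.141, 0.0, 1.416]
force: [0.6, -0.4, 0.2]
grip_width: 0.0198
grip_force: 30.0
```

Call:
step_arm:
  plan:
    - {"dx": 0, "dy": -0.006, "dz": 0, "rx": 0, "ry": 0, "rz": 0, "claw": 1}
    - {"dx": 0, "dy": 0, "dz": 0, "rx": 0, "ry": 0, "rz": 0, "claw": 1}
    - {"dx": 0, "dy": 0, "dz": 0, "rx": 0, "ry": 0, "rz": 0, "claw": 1}

```text
time_s: 11.45
ee_pos: [0.5102, 0.2096, 0.0625]
eef_rot: [-3.141, 0.0, 1.416]
force: [0.5, -0.4, -2.0]
grip_width: 0.02
grip_force: 30.0
```

Call:
step_arm:
  plan:
    - {"dx": 0, "dy": -0.006, "dz": 0, "rx": 0, "ry": 0, "rz": 0, "claw": 1}
    - {"dx": 0, "dy": 0, "dz": 0, "rx": 0, "ry": 0, "rz": 0, "claw": 1}
    - {"dx": 0, "dy": 0, "dz": 0, "rx": 0, "ry": 0, "rz": 0, "claw": 1}

```text
time_s: 11.75
ee_pos: [0.5098, 0.2097, 0.0627]
eef_rot: [3.142, 0.0, 1.416]
force: [2.1, -0.8, -2.1]
grip_width: 0.0193
grip_force: 30.0
```

```bash
python3 - <<'E'
from h import *
o=show(); print("drive frame",dfr(o["ee_pos"]).round(4), np.round(o["moment"],3), np.array(o["force"])[:2]@YD)
E
```

```text
t 11.75 pos [0.5098 0.2097 0.0627] rot [3.1416e+00 1.0000e-04 1.4161e+00] F [ 2.05 -0.78 -2.12] w 0.0193 g 30.0
drive frame [[-0.1211  0.0219  0.0627]] [-0.142 -0.539  0.193] 2.147144465604792
```

Call:
step_arm:
  plan:
    - {"dx": 0, "dy": -0.003, "dz": 0.003, "rx": 0, "ry": 0, "rz": 0, "claw": 1}
    - {"dx": 0, "dy": 0, "dz": 0, "rx": 0, "ry": 0, "rz": 0, "claw": 1}
    - {"dx": 0, "dy": 0, "dz": 0, "rx": 0, "ry": 0, "rz": 0, "claw": 1}

```text
time_s: 12.05
ee_pos: [0.5097, 0.2098, 0.0626]
eef_rot: [3.141, -0.0, 1.416]
force: [3.1, -0.1, -0.8]
grip_width: 0.0199
grip_force: 30.0
```

```bash
cat >> h.py <<'E'
def st():
    o=show(); F=np.array(o["force"])[:2]; print("drive TCP",dfr(o["ee_pos"]).round(4)[0],"Fx_d %.2f Fy_d %.2f"%(F@XD,F@YD),"M",np.round(o["moment"],3)); return o
E
python3 -c "
from h import *
st()"
```

```text
t 12.05 pos [0.5097 0.2098 0.0626] rot [ 3.1411e+00 -1.0000e-04  1.4161e+00] F [ 3.11 -0.09 -0.76] w 0.0199 g 30.0
drive TCP [-0.1212  0.0217  0.0626] Fx_d -0.40 Fy_d 3.09 M [-0.197 -0.65   0.261]
```

Call:
step_arm:
  plan:
    - {"dx": -0.04, "dy": 0, "dz": 0, "rx": 0, "ry": 0, "rz": 0, "claw": 1}
    - {"dx": -0.08, "dy": 0, "dz": 0, "rx": 0, "ry": 0, "rz": 0, "claw": 1}
    - {"dx": -0.06, "dy": 0, "dz": 0, "rx": 0, "ry": 0, "rz": 0, "claw": 1}
    - {"dx": -0.02, "dy": 0, "dz": 0, "rx": 0, "ry": 0, "rz": 0, "claw": 1}
    - {"dx": 0, "dy": 0, "dz": 0, "rx": 0, "ry": 0, "rz": 0, "claw": 1}

```text
time_s: 12.55
ee_pos: [0.5067, 0.1897, 0.0627]
eef_rot: [3.141, -0.0, 1.416]
force: [3.4, -0.1, 0.0]
grip_width: 0.0201
grip_force: 30.0
```

```bash
python3 -c "
from h import *
st()"
```

```text
t 12.55 pos [0.5067 0.1897 0.0627] rot [ 3.1408e+00 -4.0000e-04  1.4157e+00] F [ 3.37 -0.13  0.04] w 0.0201 g 30.0
drive TCP [-0.1009  0.0219  0.0627] Fx_d -0.40 Fy_d 3.35 M [-0.1   -1.059  0.156]
```

Call:
step_arm:
  plan:
    - {"dx": -0.05, "dy": 0, "dz": 0, "rx": 0, "ry": 0, "rz": 0, "claw": 1}
    - {"dx": -0.08, "dy": 0, "dz": 0, "rx": 0, "ry": 0, "rz": 0, "claw": 1}
    - {"dx": -0.08, "dy": 0, "dz": 0, "rx": 0, "ry": 0, "rz": 0, "claw": 1}
    - {"dx": -0.06, "dy": 0, "dz": 0, "rx": 0, "ry": 0, "rz": 0, "claw": 1}
    - {"dx": -0.03, "dy": 0, "dz": 0, "rx": 0, "ry": 0, "rz": 0, "claw": 1}
    - {"dx": 0, "dy": 0, "dz": 0, "rx": 0, "ry": 0, "rz": 0, "claw": 1}

```text
time_s: 13.15
ee_pos: [0.5026, 0.1606, 0.0631]
eef_rot: [3.14, -0.002, 1.415]
force: [5.9, 2.0, 0.4]
grip_width: 0.0196
grip_force: 30.0
```

```bash
python3 -c "
from h import *
st()
p=viewer.camera('scene'); save(p,'sc4.png',(190,180,320,280),5)"
```

```text
t 13.15 pos [0.5026 0.1606 0.0631] rot [ 3.1395e+00 -1.6000e-03  1.4150e+00] F [5.9  2.05 0.43] w 0.0196 g 30.0
drive TCP [-0.0714  0.0224  0.0631] Fx_d -2.95 Fy_d 5.51 M [ 0.39  -1.385 -0.384]
```

View pics/sc4.png

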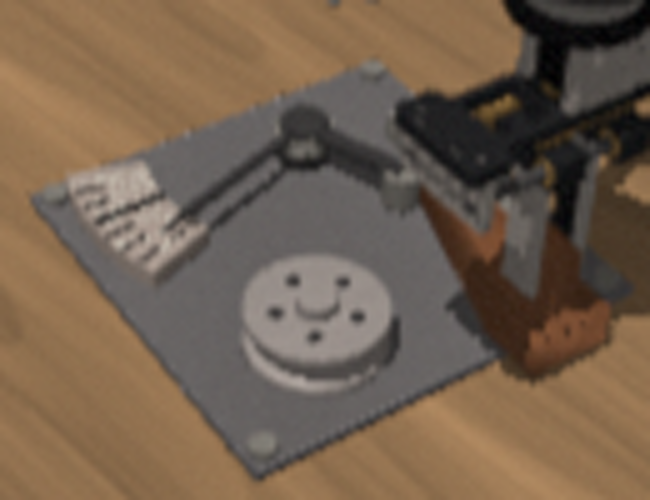

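The wedge has just reached the shoe, and the pointer is still on the first line at crop (165,235). The negative yaw moment suggests the nose stands slightly off the fence, so I'll ease the press and turn a hair clockwise.

Call:
step_arm:
  plan:
    - {"dx": 0, "dy": 0.006, "dz": 0, "rx": 0, "ry": 0, "rz": 0.003, "claw": 1}
    - {"dx": 0, "dy": 0, "dz": 0, "rx": 0, "ry": 0, "rz": 0, "claw": 1}
    - {"dx": 0, "dy": 0, "dz": 0, "rx": 0, "ry": 0, "rz": 0, "claw": 1}

```text
time_s: 13.5
ee_pos: [0.5027, 0.1605, 0.0628]
eef_rot: [3.141, -0.001, 1.411]
force: [4.1, 2.4, 2.1]
grip_width: 0.02
grip_force: 30.0
```

```bash
python3 -c "
from h import *
st()"
```

```text
t 13.50 pos [0.5027 0.1605 0.0628] rot [ 3.1408e+00 -7.0000e-04  1.4111e+00] F [4.07 2.38 2.12] w 0.0200 g 30.0
drive TCP [-0.0714  0.0225  0.0628] Fx_d -2.99 Fy_d 3.65 M [ 0.458 -0.953 -0.237]
```

Call:
step_arm:
  plan:
    - {"dx": -0.03, "dy": 0, "dz": -0.001, "rx": 0, "ry": 0, "rz": 0, "claw": 1}
    - {"dx": -0.05, "dy": 0, "dz": 0, "rx": 0, "ry": 0, "rz": 0, "claw": 1}
    - {"dx": -0.05, "dy": 0, "dz": 0, "rx": 0, "ry": 0, "rz": 0, "claw": 1}
    - {"dx": -0.02, "dy": 0, "dz": 0, "rx": 0, "ry": 0, "rz": 0, "claw": 1}
    - {"dx": 0, "dy": 0, "dz": 0, "rx": 0, "ry": 0, "rz": 0, "claw": 1}

```text
time_s: 14.0
ee_pos: [0.5006, 0.1468, 0.0633]
eef_rot: [3.14, -0.003, 1.411]
force: [4.9, 12.6, 3.8]
grip_width: 0.0196
grip_force: 30.0
```

```bash
python3 -c "
from h import *
st()"
```

```text
t 14.00 pos [0.5006 0.1468 0.0633] rot [ 3.1400e+00 -3.1000e-03  1.4109e+00] F [ 4.86 12.57  3.79] w 0.0196 g 30.0
drive TCP [-0.0576  0.0225  0.0633] Fx_d -13.18 Fy_d 2.84 M [ 2.299 -0.907 -0.29 ]
```

Fx is high; with friction around 0.5 that is plausible. I'll measure the pointer angle numerically, calibrated against the rest picture.

```bash
cat >> h.py <<'E'
TH=np.arange(-.15,.6,.005); RR=np.arange(.05,.095,.002)
def prof(img,p):
    """mean brightness along the pointer ray for each candidate deflection"""
    g=cv2.cvtColor(img,cv2.COLOR_RGB2GRAY).astype(np.float32)
    out=[]
    for th in TH:
        d=np.c_[.130+RR*np.sin(th-.3),.050+RR*np.cos(th-.3)]
        P=ORG+d[:,:1]*XD+d[:,1:]*YD
        uv=np.array([proj(p,[a,b,.031]) for a,b in P],np.float32)
        out.append(cv2.remap(g,uv[None,:,0],uv[None,:,1],cv2.INTER_LINEAR).mean())
    return np.array(out)
def pointer(p,img=None):
    f=prof(p["img"] if img is None else img,p); b=np.median(f); w=np.clip(b-8-f,0,None)
    i=np.argmax(w); s=slice(max(0,i-12),i+13)
    return (TH[s]*w[s]).sum()/w[s].sum(),w[i]
E
python3 - <<'E'
from h import *
st(); d=np.load("c.npz")
for n,k in (("scene","J"),("top","I")):
    p=viewer.camera(n); print(n,"rest",pointer(p,d[k]),"now",pointer(p))
    if n=="scene": save(p,'sc5.png',(190,170,320,280),5); print(prof(d[k],p)[::4].round(),prof(p["img"],p)[::4].round())
E
```

```text
t 14.00 pos [0.5006 0.1468 0.0633] rot [ 3.1400e+00 -3.1000e-03  1.4109e+00] F [ 4.86 12.57  3.79] w 0.0196 g 30.0
drive TCP [-0.0576  0.0225  0.0633] Fx_d -13.18 Fy_d 2.84 M [ 2.299 -0.907 -0.29 ]
scene rest (np.float64(0.01594936245500959), np.float32(38.29015)) now (np.float64(0.07712269290409948), np.float32(37.206776))
[88. 91. 91. 88. 82. 72. 62. 53. 49. 51. 56. 64. 72. 80. 86. 90. 93. 94.
 95. 95. 95. 95. 95. 95. 95. 95. 96. 96. 96. 96. 96. 96. 96. 96. 96. 96.
 96. 96.] [ 77.  82.  89.  95.  98.  97.  93.  87.  77.  66.  57.  52.  54.  59.
  66.  74.  82.  88.  93.  97.  98. 100. 100. 101. 101. 101. 101. 101.
 101. 101. 101. 102. 102. 102. 102. 102. 102. 101.]
top rest (np.float64(-0.024570559057097516), np.float32(27.465622)) now (np.float64(0.04555385723751948), np.float32(27.671982))
```

View pics/sc5.png

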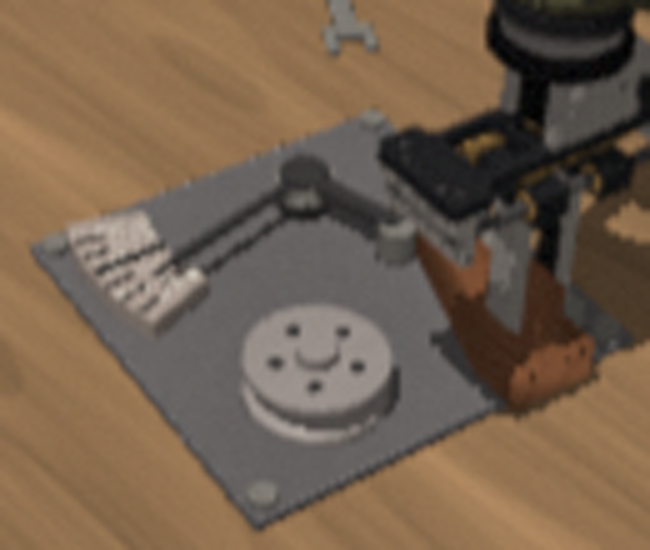

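The pointer has moved to θ ≈ 0.065 (from +0.061 in scene and +0.070 in top), so the drive works as expected. I keep sliding with a lighter press.

Call:
step_arm:
  plan:
    - {"dx": -0.03, "dy": 0.002, "dz": -0.003, "rx": 0, "ry": 0, "rz": 0, "claw": 1}
    - {"dx": -0.04, "dy": 0, "dz": 0, "rx": 0, "ry": 0, "rz": 0, "claw": 1}
    - {"dx": -0.04, "dy": 0, "dz": 0, "rx": 0, "ry": 0, "rz": 0, "claw": 1}
    - {"dx": -0.04, "dy": 0, "dz": 0, "rx": 0, "ry": 0, "rz": 0, "claw": 1}
    - {"dx": 0, "dy": 0, "dz": 0, "rx": 0, "ry": 0, "rz": 0, "claw": 1}
    - {"dx": 0, "dy": 0, "dz": 0, "rx": 0, "ry": 0, "rz": 0, "claw": 1}

```text
time_s: 14.7
ee_pos: [0.4981, 0.1318, 0.0633]
eef_rot: [3.141, -0.002, 1.411]
force: [2.9, 10.2, 2.1]
grip_width: 0.0199
grip_force: 30.0
```

```bash
cat >> h.py <<'E'
def theta():
    a=pointer(viewer.camera("scene"))[0]-.016; b=pointer(viewer.camera("top"))[0]+.0246
    print("theta scene %.3f top %.3f"%(a,b))
E
python3 -c "
from h import *
st(); theta()"
```

```text
t 14.70 pos [0.4981 0.1318 0.0633] rot [ 3.1408e+00 -2.3000e-03  1.4109e+00] F [ 2.95 10.24  2.12] w 0.0199 g 30.0
drive TCP [-0.0423  0.0225  0.0633] Fx_d -10.57 Fy_d 1.31 M [ 2.047 -0.725 -0.337]
theta scene 0.140 top 0.139
```

Call:
step_arm:
  plan:
    - {"dx": -0.03, "dy": -0.001, "dz": -0.001, "rx": 0, "ry": 0, "rz": 0, "claw": 1}
    - {"dx": -0.04, "dy": 0, "dz": 0, "rx": 0, "ry": 0, "rz": 0, "claw": 1}
    - {"dx": -0.04, "dy": 0, "dz": 0, "rx": 0, "ry": 0, "rz": 0, "claw": 1}
    - {"dx": -0.04, "dy": 0, "dz": 0, "rx": 0, "ry": 0, "rz": 0, "claw": 1}
    - {"dx": 0, "dy": 0, "dz": 0, "rx": 0, "ry": 0, "rz": 0, "claw": 1}
    - {"dx": 0, "dy": 0, "dz": 0, "rx": 0, "ry": 0, "rz": 0, "claw": 1}

```text
time_s: 15.4
ee_pos: [0.4957, 0.1169, 0.0634]
eef_rot: [3.141, -0.002, 1.411]
force: [4.0, 9.8, 2.5]
grip_width: 0.0197
grip_force: 30.0
```

```bash
python3 -c "
from h import *
st(); theta()"
```

```text
t 15.40 pos [0.4957 0.1169 0.0634] rot [ 3.1408e+00 -2.3000e-03  1.4108e+00] F [4.04 9.83 2.5 ] w 0.0197 g 30.0
drive TCP [-0.0273  0.0224  0.0634] Fx_d -10.34 Fy_d 2.45 M [ 2.075 -0.798 -0.294]
theta scene 0.213 top 0.235
```

Call:
step_arm:
  plan:
    - {"dx": -0.03, "dy": 0.001, "dz": -0.001, "rx": 0, "ry": 0, "rz": 0, "claw": 1}
    - {"dx": -0.04, "dy": 0, "dz": 0, "rx": 0, "ry": 0, "rz": 0, "claw": 1}
    - {"dx": -0.03, "dy": 0, "dz": 0, "rx": 0, "ry": 0, "rz": 0, "claw": 1}
    - {"dx": 0, "dy": 0, "dz": 0, "rx": 0, "ry": 0, "rz": 0, "claw": 1}
    - {"dx": 0, "dy": 0, "dz": 0, "rx": 0, "ry": 0, "rz": 0, "claw": 1}

```text
time_s: 16.0
ee_pos: [0.4941, 0.1071, 0.0634]
eef_rot: [3.141, -0.002, 1.411]
force: [4.0, 11.2, 1.6]
grip_width: 0.0198
grip_force: 30.0
```

```bash
python3 -c "
from h import *
st(); theta()
p=viewer.camera('scene'); save(p,'sc6.png',(200,195,250,245),12)"
```

```text
t 16.00 pos [0.4941 0.1071 0.0634] rot [ 3.141e+00 -2.300e-03  1.411e+00] F [ 4.01 11.19  1.57] w 0.0198 g 30.0
drive TCP [-0.0174  0.0223  0.0634] Fx_d -11.68 Fy_d 2.21 M [ 2.174 -0.761 -0.251]
theta scene 0.259 top 0.276
```

View pics/sc6.png

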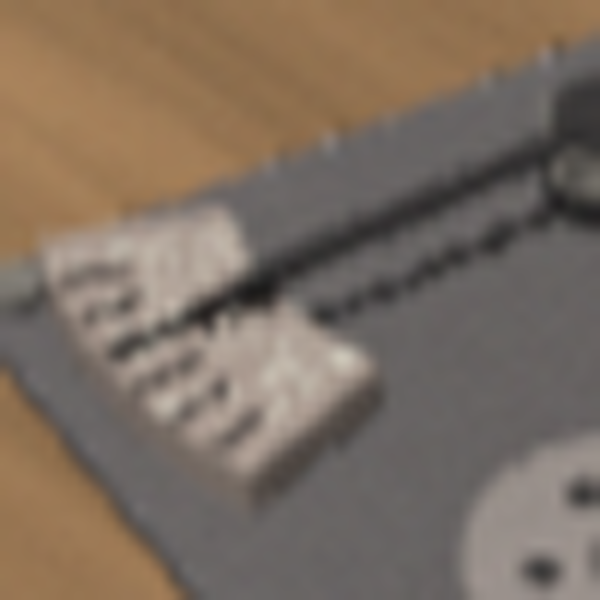

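```bash
python3 - <<'E'
import numpy as np
from scipy.optimize import brentq
def theta(X,s):
    def g(t):
        c,q=np.cos(-t),np.sin(-t); S=np.array([130+c*-70-q*-26,50+q*-70+c*-26])
        return .3048*(S[0]-X-10)+.9524*(S[1]-(27-s)-27)-12
    return brentq(g,-.3,.8)
D=[(-57.6,.061,.070),(-42.3,.140,.139),(-27.3,.213,.235),(-17.4,.259,.276)]
for s in (2.5,3,3.5,4,4.5,5):
    print(s,[round(theta(x,s),3) for x,_,_ in D],"X for .3:",round(brentq(lambda X:theta(X,s)-.3,-60,40),1))
print([round((a+b)/2,3) for _,a,b in D])
E
```

```text
2.5 [0.089, 0.162, 0.23, 0.274] X for .3: -11.6
3 [0.081, 0.154, 0.223, 0.268] X for .3: -10.0
3.5 [0.074, 0.147, 0.216, 0.261] X for .3: -8.5
4 [0.066, 0.14, 0.209, 0.254] X for .3: -6.9
4.5 [0.058, 0.132, 0.202, 0.247] X for .3: -5.3
5 [0.05, 0.125, 0.195, 0.24] X for .3: -3.8
[0.066, 0.14, 0.224, 0.268]
```

Call:
step_arm:
  plan:
    - {"dx": -0.03, "dy": 0, "dz": 0, "rx": 0, "ry": 0, "rz": 0, "claw": 1}
    - {"dx": -0.03, "dy": 0, "dz": 0, "rx": 0, "ry": 0, "rz": 0, "claw": 1}
    - {"dx": 0, "dy": 0, "dz": 0, "rx": 0, "ry": 0, "rz": 0, "claw": 1}
    - {"dx": 0, "dy": 0, "dz": 0, "rx": 0, "ry": 0, "rz": 0, "claw": 1}

```text
time_s: 16.55
ee_pos: [0.4931, 0.1013, 0.0634]
eef_rot: [3.141, -0.002, 1.411]
force: [2.4, 11.8, 2.6]
grip_width: 0.0193
grip_force: 30.0
```

```bash
python3 - <<'E'
from h import *
st(); theta()
# scale lines in the rest images (z 22 mm, r .10-.128) as apparent angles
import h; from scipy.signal import find_peaks
d=np.load("c.npz"); T=np.arange(-.1,.6,.005)
for n,k in (("scene","J"),("top","I")):
    p=viewer.camera(n); g=cv2.cvtColor(d[k],cv2.COLOR_RGB2GRAY).astype(np.float32); f=[]
    for th in T:
        r=np.arange(.104,.126,.002); a=np.c_[.130+r*np.sin(th-.3),.050+r*np.cos(th-.3)]
        P=ORG+a[:,:1]*XD+a[:,1:]*YD; uv=np.array([proj(p,[x,y,.022]) for x,y in P],np.float32)
        f.append(cv2.remap(g,uv[None,:,0],uv[None,:,1],cv2.INTER_LINEAR).mean())
    f=np.array(f); pk,_=find_peaks(-f,prominence=3); print(n,T[pk].round(3),f[pk].round())
E
```

```text
t 16.55 pos [0.4931 0.1013 0.0634] rot [ 3.1411e+00 -2.4000e-03  1.4109e+00] F [ 2.44 11.78  2.6 ] w 0.0193 g 30.0
drive TCP [-0.0114  0.0223  0.0634] Fx_d -12.02 Fy_d 0.57 M [ 2.342 -0.739 -0.272]
theta scene 0.285 top 0.311
scene [0.075 0.31 ] [101.  82.]
top [-0.015  0.295] [118. 109.]
```

Call:
step_arm:
  plan:
    - {"dx": -0.009, "dy": -0.002, "dz": 0, "rx": 0, "ry": 0, "rz": 0, "claw": 1}
    - {"dx": -0.009, "dy": 0, "dz": 0, "rx": 0, "ry": 0, "rz": 0, "claw": 1}
    - {"dx": 0, "dy": 0, "dz": 0, "rx": 0, "ry": 0, "rz": 0, "claw": 1}
    - {"dx": 0, "dy": 0, "dz": 0, "rx": 0, "ry": 0, "rz": 0, "claw": 1}
    - {"dx": 0, "dy": 0, "dz": 0, "rx": 0, "ry": 0, "rz": 0, "claw": 1}

```text
time_s: 17.25
ee_pos: [0.4929, 0.0999, 0.0635]
eef_rot: [3.141, -0.003, 1.411]
force: [5.6, 14.5, 2.5]
grip_width: 0.0197
grip_force: 30.0
```

```bash
python3 - <<'E'
from h import *
st(); theta(); theta()
E
```

```text
t 17.25 pos [0.4929 0.0999 0.0635] rot [ 3.1405e+00 -3.1000e-03  1.4110e+00] F [ 5.57 14.47  2.48] w 0.0197 g 30.0
drive TCP [-0.01    0.0223  0.0635] Fx_d -15.16 Fy_d 3.24 M [ 2.859 -0.983 -0.297]
theta scene 0.291 top 0.311
theta scene 0.290 top 0.312
```

Call:
step_arm:
  plan:
    - {"dx": 0.006, "dy": 0.003, "dz": -0.002, "rx": 0, "ry": 0, "rz": 0, "claw": 1}
    - {"dx": 0.005, "dy": 0, "dz": 0, "rx": 0, "ry": 0, "rz": 0, "claw": 1}
    - {"dx": 0, "dy": 0, "dz": 0, "rx": 0, "ry": 0, "rz": 0, "claw": 1}
    - {"dx": 0, "dy": 0, "dz": 0, "rx": 0, "ry": 0, "rz": 0, "claw": 1}

```text
time_s: 17.85
ee_pos: [0.4929, 0.1, 0.0634]
eef_rot: [3.142, -0.001, 1.411]
force: [3.1, 6.4, 1.8]
grip_width: 0.0198
grip_force: 30.0
```

```bash
python3 - <<'E'
from h import *
st(); theta(); theta()
E
```

```text
t 17.85 pos [0.4929 0.1    0.0634] rot [ 3.1415e+00 -1.4000e-03  1.4110e+00] F [3.14 6.35 1.82] w 0.0198 g 30.0
drive TCP [-0.0102  0.0223  0.0634] Fx_d -6.76 Fy_d 2.11 M [ 1.484 -0.692 -0.206]
theta scene 0.291 top 0.316
theta scene 0.291 top 0.316
```

Call:
step_arm:
  plan:
    - {"dx": 0.006, "dy": 0.003, "dz": -0.001, "rx": 0, "ry": 0, "rz": 0, "claw": 1}
    - {"dx": 0, "dy": 0, "dz": 0, "rx": 0, "ry": 0, "rz": 0, "claw": 1}
    - {"dx": 0, "dy": 0, "dz": 0, "rx": 0, "ry": 0, "rz": 0, "claw": 1}

```text
time_s: 18.35
ee_pos: [0.493, 0.1002, 0.0633]
eef_rot: [-3.141, -0.0, 1.411]
force: [-0.8, 5.7, 2.0]
grip_width: 0.0196
grip_force: 30.0
```

```bash
python3 - <<'E'
from h import *
st(); theta()
E
```

```text
t 18.35 pos [0.493  0.1002 0.0633] rot [-3.1407e+00 -4.0000e-04  1.4112e+00] F [-0.78  5.7   2.01] w 0.0196 g 30.0
drive TCP [-0.0103  0.0223  0.0633] Fx_d -5.51 Fy_d -1.66 M [ 1.132 -0.107 -0.281]
theta scene 0.290 top 0.316
```

Call:
step_arm:
  plan:
    - {"dx": 0, "dy": 0, "dz": 0, "rx": 0, "ry": 0, "rz": 0, "claw": 0.6}
    - {"dx": 0, "dy": 0, "dz": 0, "rx": 0, "ry": 0, "rz": 0, "claw": 0.6}
    - {"dx": 0, "dy": 0, "dz": 0, "rx": 0, "ry": 0, "rz": 0, "claw": 0.6}
    - {"dx": 0, "dy": 0, "dz": 0, "rx": 0, "ry": 0, "rz": 0, "claw": 0.6}

```text
time_s: 18.85
ee_pos: [0.4932, 0.0997, 0.0632]
eef_rot: [-3.141, 0.0, 1.411]
force: [-0.0, 0.3, 1.7]
grip_width: 0.0371
grip_force: 0.0
```

```bash
python3 - <<'E'
from h import *
st(); theta()
E
```

```text
t 18.85 pos [0.4932 0.0997 0.0632] rot [-3.1412e+00  3.0000e-04  1.4113e+00] F [-0.02  0.28  1.68] w 0.0371 g 0.0
drive TCP [-0.0099  0.0226  0.0632] Fx_d -0.28 Fy_d -0.07 M [-0.055 -0.089 -0.064]
theta scene 0.290 top 0.316
```

Call:
step_arm:
  plan:
    - {"dx": 0, "dy": 0, "dz": -0.05, "rx": 0, "ry": 0, "rz": 0, "claw": 0.6}
    - {"dx": 0, "dy": 0, "dz": -0.2, "rx": 0, "ry": 0, "rz": 0, "claw": 0.6}
    - {"dx": 0, "dy": 0, "dz": -0.4, "rx": 0, "ry": 0, "rz": 0, "claw": 0.6}
    - {"dx": 0, "dy": 0, "dz": -0.4, "rx": 0, "ry": 0, "rz": 0, "claw": 0.6}
    - {"dx": 0.3, "dy": 0, "dz": -0.3, "rx": 0, "ry": 0, "rz": 0, "claw": 0.6}
    - {"dx": 0.4, "dy": 0, "dz": 0, "rx": 0, "ry": 0, "rz": 0, "claw": 0.6}
    - {"dx": 0.3, "dy": 0, "dz": 0, "rx": 0, "ry": 0, "rz": 0, "claw": 0.6}
    - {"dx": 0, "dy": 0, "dz": 0, "rx": 0, "ry": 0, "rz": 0, "claw": 0.6}
    - {"dx": 0, "dy": 0, "dz": 0, "rx": 0, "ry": 0, "rz": 0, "claw": 0.6}

```text
time_s: 19.85
ee_pos: [0.5089, 0.1987, 0.1984]
eef_rot: [-3.141, 0.0, 1.412]
force: [-0.4, -0.1, -0.2]
grip_width: 0.0373
grip_force: 0.0
```

```bash
python3 - <<'E'
from h import *
st(); theta()
p=viewer.camera('scene'); save(p,'sc7.png',(195,185,320,275),6)
E
```

```text
t 19.85 pos [0.5089 0.1987 0.1984] rot [-3.1413e+00  3.0000e-04  1.4125e+00] F [-0.39 -0.14 -0.19] w 0.0373 g 0.0
drive TCP [-0.1101  0.0227  0.1984] Fx_d 0.20 Fy_d -0.36 M [-0.081 -0.078  0.073]
theta scene 0.290 top 0.316
```

View pics/sc7.png

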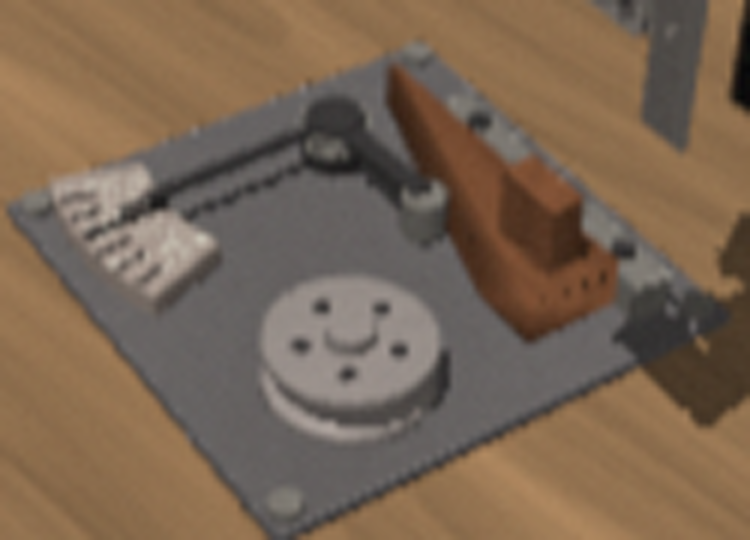

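The picture shows the wedge lying flat with its back on the fence, at crop (500,220). The shoe at (425,205) rests on the taper, and the pointer at (125,208) stands on the long line. Calibrated on the scale lines the reading is about 0.297 rad, and the gripper is clear.

```bash
python3 -c "
from h import *
print(hand_in())"
```

```text
the job is handed in; nothing more can be done
None
```

The job is handed in: the wedge lies flat with its back on the fence and alone holds the pointer on the service line (measured about 0.297 rad against 0.30), with the gripper clear. Wedge pressure on the fence and shoe was not measured directly; I estimate it stayed under 12 N on each.

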